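# Roll the grinding jar up the loading ramp to its stop

## Task

Push the steel grinding jar slowly up the little loading ramp with the fingers, over the crest and into the seat against the stop at the top, then take the hand away. Do not grasp or lift the jar, and keep the fingers against it all the way up the slope, so that it never rolls free or runs back down. Leave the dropper bottle, the striped box and the white trough where they stand.

Things in the scene. Friction and masses are not known exactly. Their poses are not given: they have to be found in the camera images.
- jar: closed polished steel grinding jar: cylinder 60 mm in diameter, 110 mm long, with flat ends and a fluted lid band near one end, 0.35 to 0.7 kg, friction about 0.4, lying across the ramp. Origin at its centre, own y axis along the cylinder's axis (x and z turn as it rolls). It starts at the foot of the slope against a low lip; let go on the slope, it rolls down
- ramp: small aluminium loading ramp fixed to the bench, 262 mm long, 128 mm wide, at another place and yaw each time. Origin on the bench surface near mid-length; x is level and points uphill toward the stop, y along the jar's axis, z up. In this frame (mm) the jar's centre starts at x -102, z 44; on the slope it is at z = 61 + 0.158 x
- deck: the ramp's sloping plate with lip and cheeks: origin on the slope's surface, mid-width, 30 mm above the ramp's origin; x points up the slope (9 degrees to the level), z square to it. A lip 5 mm high crosses the foot at x -115 to -123 mm. Side cheeks 6 mm thick, 116 mm apart inside and 20 mm high above the slope run the whole ramp, x -127 to 131 mm
- crest (a point): upper edge of the slope, mid-width: x 74, z 42 mm in the ramp's frame. The slope's surface is at z = 30 + 0.158 x from x -124 up to this edge; beyond it lies the level seat, 3 mm lower (z 39). The jar's centre is at x 69, z 71 as it reaches the edge, then it drops forward into the seat
- stop (a point): centre of the stop's face at jar height: x 119, z 69 mm in the ramp's frame. The stop is an upright plate with a 3 mm rubber pad on its face, spanning z 39 to 94 mm and 115 mm wide, its back at x 133
- seat (a point): where the jar's centre is when it is seated: 88 mm along x and 69 mm above the ramp's origin. The jar has 1 to 2 mm of play there between crest and stop, and stays by itself.
- dropper_bottle: bystander: standing dropper bottle with a black bulb, 34 mm wide, 97 mm high, origin at the centre of its underside; beside the ramp
- striped_box: bystander: small cardboard box with stripes on its side, 48 x 52 x 40 mm high, origin at the centre of its underside; beside the ramp
- reagent_trough: bystander: open white plastic trough, 44 x 104 x 30 mm high, origin at the centre of its underside; beside the ramp
There are look-alikes about, which are no part of the job. Leave any turquoise look-alike of the jar alone.

How it is judged:
By the outcome, as a careful person would: the job done as asked, in the order asked, and still so for the second after the job is handed in, with the robot touching nothing.
It also fails if it takes over 43 s, if anything falls off the work surface, if the arm or the gripper's body presses on something with over 40 N, if the wrist force passes 120 N, or if a joint passes its speed limit or range.

## Robot

A 6-joint arm with a two-finger parallel gripper is mounted at the origin on a cart in front of the work surface, level with it; the furniture and walls round the work are solid. World frame = base frame: x ahead of the robot, y to its left, z up, the work surface at z = 0. Lengths are in mm, angles in rad, forces in N, time in s.
With the tool pointing down it reaches from about 300 to 775 mm from the base axis. Payload 14.6 kg.
Tool frame: the origin (TCP) lies at the very end of the fingers, on their centre line; the grasp point (between the pads) lies 19 mm behind it; z points along the fingers, y is the line along which they close (so a half turn about z gives the same grasp; the last joint's range is limited). The gripper opens to 94 mm and grips with 3 to 60 N. Pads are 16 mm wide; open, the fingers measure 119 mm over their backs; the gripper's body (75 mm by 177 mm) begins 78 mm behind the grasp point.
Start: joints at [-1.223, 0.3, 1.521, -0, 1.321, -0.067], TCP at [221.646, -503.351, 205.446] pointing down, gripper open.
Joint ranges: [-3.03, 3.03], [-0.79, 2.21], [0.23, 2.52], [-1.04, 4.18], [0, 3.07], [-2.55, 2.55]. Speed limits (rad/s): [2.22, 2.22, 2.57, 3.14, 3.14, 3.14].

## Interface

Orientations are given as [roll, pitch, yaw] about the fixed x, y, z axes, in that order (R = Rz(yaw) Ry(pitch) Rx(roll)).
In Python, from cell import read_state, viewer, manip, models gives the robot as it stands.
- The arm moves only by the tool carry_out, never from a script. Its argument "deltas" is a list of rows, each an object with "dp": the shift along the tool's x, y, z in mm, a list of three; "roll": the turn about the tool's z in degrees; "gripper": the opening, from -1 (shut) to 1 (fully open), so that 0 is half open. In form: [{"dp": [tx, ty, tz], "roll": roll, "gripper": gripper}, ...]. A call has 1 to 12 rows; each row is the pose to reach, as a shift and turn from the pose commanded when the call began, along the tool's axes at that moment; what a row does not reach only later rows make up. A row lasts 1/12 s, in which the tool goes at most 41.7 mm and 7.16 degrees, less where a joint would pass 70% of its speed; a pose out of reach is approached as far as the arm can. A call with a gripper value outside its range is refused whole. The fingers move at their own pace and stop on an object; "newtons" is the grip in N (left out, the last holds). Time passes only in rows, so rows that repeat a pose let the fingers close. It gives the time, the measured TCP pose, the force, the opening and the grip force at its end, in the units of the state.
- read_state(): the state, without advancing time (a new reading comes with each control period).
- viewer.camera(name): name is "scene" or "top"; returns the picture (384x512x3 uint8, red, green, blue); there is no depth.
- viewer.camera_params(name): a dict with "fovy" (degrees; the focal length in pixels is half the picture's height over the tangent of half this angle, whatever the lens; pixels are square), "cx", "cy" (the principal point, pixels), "eye" and "attitude" of the camera in the world. Camera axes: x right, y up, looking along -z (the intrinsics and any distortion apply to the point x, -y, -z); pixel columns grow to the right and rows downward; lengths in mm; the calibration is good to about 2 mm. A picture is of the moment at which its call begins. camera_params takes no time and is no camera call.
- manip.sign_off(): hands the job in; it is judged then, once.
Trained networks look in the newest picture that a camera, given by its name, has taken for a name from the list of things; names that differ only in an ending like _2 or _b are one class to them, and where a whole thing is asked for, a point or a joint stands for the part that bears it (a point fixed in the world has none). Each returns a list of dicts, best first, with "p" (0 to 1); they miss things now and then, are a little off and sometimes report something else, mostly with a low value. They report only what shows in the picture. A call takes as long as a camera call. They do not tell look-alikes from the thing itself.
- models.cut_out(camera, label): "region" (384x512 bool, what is visible of it) and "box" ([left, top, right, bottom] in pixels, round what is visible of it).
The state is a dict: "clock": time; "joints": joint angles; "qd": joint speeds; "effort": joint torques, N m; "eef_pos": TCP position; "eef_rot": TCP orientation; "wrist_force": force on the tool from outside, world axes, zero at the start; "moment": the same for the moment, N m; "finger_gap": finger opening in mm; "finger_force": force on a finger pad.
Only numpy, scipy, OpenCV 4.12 (cv2) and the standard library are available. Lean on these libraries where they do the work, as an engineer would, in place of code of your own. Each camera call takes 0.05 s, during which the arm holds its last target. There are 200 camera calls.

## Working session

There is one attempt and no reset: what is moved stays moved. The work goes in short steps, Python scripts to look and compute and a tool call to move; the robot and the scene stay as the last step left them, time stands still between calls to the robot, and variables do not carry over. Pictures are saved under pics/ and viewed, at most 10 in all, crops included, and the job is handed in when it is done.

Besides the shell and the picture viewer there is one more tool, called after "Call:" as name(argument=value, ...) on one line, values as JSON. carry_out: Moves the arm, as the interface text tells. Its arguments: {"type":"object","properties":{"deltas":{"type":"array"},"newtons":{"type":"number"}},"required":["deltas"]}

```bash
mkdir -p pics
python3 - <<'E'
from cell import read_state, viewer, manip, models
import cv2,numpy as np
s=read_state();print(s['clock'],s['eef_pos'],s['eef_rot'],s['finger_gap'])
ims=[]
for c in('top','scene'):
    im=viewer.camera(c);cv2.imwrite(f'pics/{c}0.png',im[:,:,::-1]);print(c,viewer.camera_params(c))
    for l in('jar','ramp','dropper_bottle','striped_box','reagent_trough'):
        for d in models.cut_out(c,l)[:3]:
            r=d['region'];ys,xs=np.nonzero(r);print(c,l,round(d['p'],2),d['box'],xs.mean().round(1),ys.mean().round(1), cv2.minAreaRect(np.c_[xs,ys].astype(np.float32)))
E
```

```text
0.0 [ 221.5746549  -503.10822552  204.88489069] [-3.14044892e+00 -5.57152570e-05  4.14835299e-01] 94.32482194298329
top {'fovy': 43.4458381607956, 'cx': 255.75702772931805, 'cy': 202.4610032561406, 'eye': array([ 384.48304218,   29.51629307, 1076.02164824]), 'attitude': array([ 0.17756444,  0.02704688, -1.59046653])}
top jar 0.91 [240.1, 226.9, 296.8, 269.3] 268.9 247.3 ((269.1277770996094, 247.1196746826172), (29.274873733520508, 53.48359680175781), 72.18110656738281)
top jar 0.75 [323.4, 268.3, 381.4, 298.4] 352.2 284.1 ((352.0372009277344, 283.6154479980469), (30.34981346130371, 57.7346076965332), 88.09085083007812)
top jar 0.72 [118.9, 242.5, 170.7, 297.3] 147.5 269.4 ((147.3656768798828, 269.5023498535156), (27.452028274536133, 55.62648391723633), 49.184913635253906)
top ramp 0.6 [207.5, 134.2, 297.8, 266.3] 249.7 188.8 ((252.95004272460938, 199.35000610351562), (124.5937271118164, 59.76704025268555), 71.56504821777344)
top dropper_bottle 0.57 [189.7, 235.0, 206.8, 251.8] 196.8 241.8 ((197.0, 241.5), (15.0, 16.0), 90.0)
top striped_box 0.8 [311.9, 198.2, 338.7, 225.2] 325.1 211.
[... 849 characters left out ...]
92.24169921875, 267.7188720703125), (28.01248550415039, 53.838623046875), 30.068584442138672)
scene dropper_bottle 0.83 [210.3, 214.9, 228.7, 248.1] 220.1 234.1 ((220.5, 231.0), (36.0, 15.0), 90.0)
scene striped_box 0.94 [287.6, 175.8, 313.5, 202.7] 300.0 187.5 ((300.2081604003906, 186.92938232421875), (22.925125122070312, 21.339876174926758), 37.5685920715332)
scene striped_box 0.15 [259.5, 194.1, 299.1, 233.3] 279.0 211.6 ((278.96002197265625, 211.77999877929688), (25.60000228881836, 45.79999923706055), 53.13010025024414)
scene reagent_trough 0.56 [242.0, 152.0, 280.4, 180.6] 261.7 166.9 ((262.20001220703125, 166.89999389648438), (16.994115829467773, 34.435447692871094), 63.43495178222656)
```

View pics/top0.png

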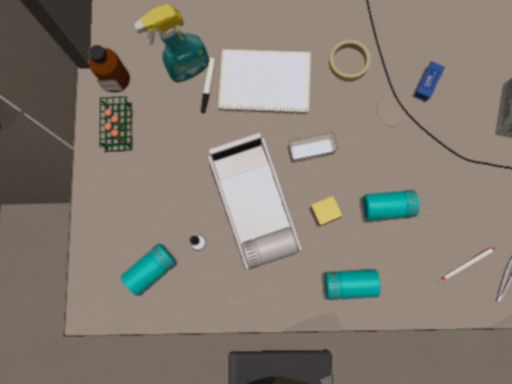

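View pics/scene0.png

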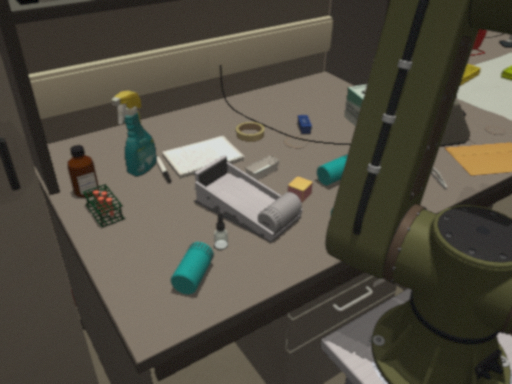

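The steel jar is at top (269,247), lying across the ramp's lower end. The turquoise cylinders at (148,270), (352,284) and (391,205) are the look-alikes. The stop, a black-faced plate, is at about (237,148). Next I fit the ramp pose and confirm it in an enlarged crop.

```bash
cat > h.py <<'E'
import numpy as np,cv2
from scipy.spatial.transform import Rotation as R
from cell import read_state, viewer, manip, models
def proj(c,P):
    k=viewer.camera_params(c);f=192/np.tan(np.radians(k['fovy']/2))
    q=(np.atleast_2d(P)-k['eye'])@R.from_euler('xyz',k['attitude']).as_matrix()
    return np.c_[k['cx']+f*q[:,0]/-q[:,2],k['cy']-f*q[:,1]/-q[:,2]]
def back(c,u,v,z):
    k=viewer.camera_params(c);f=192/np.tan(np.radians(k['fovy']/2))
    d=R.from_euler('xyz',k['attitude']).as_matrix()@np.array([(u-k['cx'])/f,-(v-k['cy'])/f,-1])
    return k['eye']+d*(z-k['eye'][2])/d[2]
def w(p,L): # ramp->world, p=(x,y,yaw)
    L=np.atleast_2d(L).astype(float);c,s=np.cos(p[2]),np.sin(p[2])
    return np.c_[p[0]+c*L[:,0]-s*L[:,1],p[1]+s*L[:,0]+c*L[:,1],L[:,2]]
def jarpts(x,z):
    t=np.linspace(0,2*np.pi,40)
    return np.vstack([np.c_[x+30*np.cos(t),0*t+y,z+30*np.sin(t)] for y in(-55,55)])
S=4
def hull(c,p,L,):
    m=np.zeros((384,512),np.uint8);h=cv2.convexHull((proj(c,w(p,L))*16).round().astype(np.int32))
    cv2.fillConvexPoly(m,h,1,shift=4);return m>0
E
python3 - <<'E'
from h import *
from scipy.optimize import minimize
T=viewer.camera('top');top=models.cut_out('top','jar')[0]['region'];rt=models.cut_out('top','ramp')[0]['region']
viewer.camera('scene');sc=models.cut_out('scene','jar')[0]['region']
a=back('top',253,199,40);j=back('top',269,247,44);print(a,j)
d=a-j;yaw=np.arctan2(d[1],d[0])
J=jarpts(-102,44)
ca,sa=np.cos(np.radians(9)),np.sin(np.radians(9))
C=np.array([[x*ca-z*sa,y,30+x*sa+z*ca] for x in(-127,131) for y in(-64,64) for z in(0,20)]+[[x,y,z] for x in(119,133) for y in(-57,57) for z in(39,94)]+[[x,y,0] for x in(-125,131) for y in(-64,64)])
iou=lambda A,B:(A&B).sum()/(A|B).sum()
U=rt|top
U=cv2.morphologyEx(U.astype(np.uint8),cv2.MORPH_CLOSE,np.ones((9,9)))>0
def cost(p,v=0):
    p=[p[0],p[1],p[2]/100]
    r=[iou(hull('top',p,J),top),iou(hull('scene',p,J),sc),iou(hull('top',p,C),U)]
    if v:print(r)
    return -sum(r)
p0=[j[0]+102*np.cos(yaw),j[1]+102*np.sin(yaw),yaw*100]
b=min((minimize(cost,p0,method='Nelder-Mead',options=dict(initial_simplex=[p0]+[np.add(p0,e) for e in np.diag([s*8,s*8,s*8])])) for s in(1,-1)),key=lambda r:r.fun)
p=b.x;cost(p,1);p=[p[0],p[1],p[2]/100];print('pose',p)
np.save('p.npy',p)
im=cv2.resize(T[120:280,180:350,::-1],None,fx=S,fy=S,interpolation=cv2.INTER_CUBIC)
def dr(L,col,cl=True):
    q=((proj('top',w(p,L))-[180,120]+.5)*S*16).round().astype(np.int32);cv2.polylines(im,[q],cl,col,1,cv2.LINE_AA,4)
for y in(-64,-58,58,64):dr([[x*ca-20*sa,y,30+x*sa+20*ca] for x in(-127,131)],(0,0,255),False)
dr([[119,-57,94],[119,57,94],[133,57,94],[133,-57,94]],(0,255,0))
dr([[74,-58,42],[74,58,42]],(255,0,0),False)
h=cv2.convexHull(w([0,0,0],J)[:,:2].astype(np.float32))
hh=cv2.convexHull(((proj('top',w(p,J))-[180,120]+.5)*S*16).round().astype(np.int32));cv2.polylines(im,[hh],True,(0,255,255),1,cv2.LINE_AA,4)
cv2.imwrite('pics/c1.png',im[:600])
for l,z in(('dropper_bottle',60),('striped_box',40),('reagent_trough',30)):
    viewer.camera('top')
    for dd in models.cut_out('top',l)[:1]:
        ys,xs=np.nonzero(dd['region']);q=back('top',xs.mean(),ys.mean(),z);c,s=np.cos(p[2]),np.sin(p[2]);e=q[:2]-p[:2];print(l,q,'ramp frame',[c*e[0]+s*e[1],-s*e[0]+c*e[1]])
E
```

```text
[578.82557606  59.76251796  40.        ] [472.77917667  27.35638506  44.        ]
[np.float64(0.0), np.float64(0.0), np.float64(0.6596071546142873)]
pose [np.float64(569.9995155339107), np.float64(57.22446553266788), np.float64(0.31449033632752527)]
dropper_bottle [486.18092882 180.63894762  60.        ] ramp frame [np.float64(-41.53160411798165), np.float64(143.28927289241497)]
striped_box [548.56040844 -97.28023773  40.        ] ramp frame [np.float64(-68.18083289303367), np.float64(-140.2950913949521)]
reagent_trough [698.40473138 -76.1615569   30.        ] ramp frame [np.float64(80.84692950073088), np.float64(-166.5638148792744)]
```

View pics/c1.png

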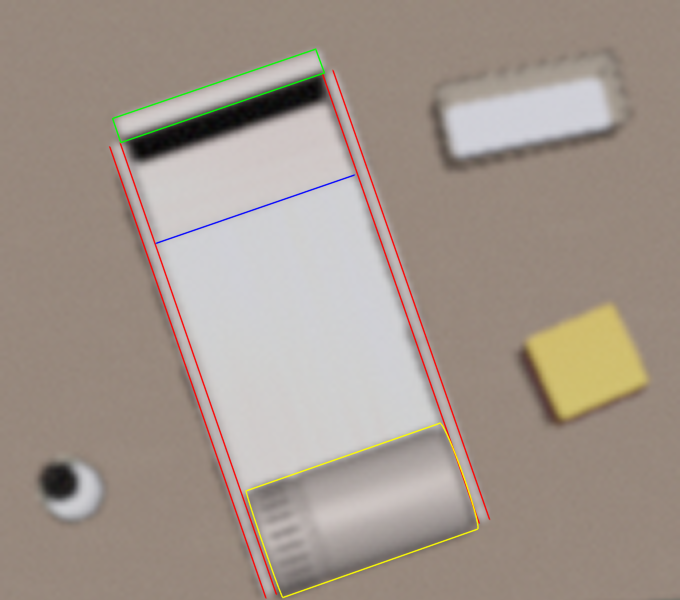

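The overlay matches the picture well (the mask IoU zeros came from the detector's ordering and don't matter here). The steel jar at crop (365,510) lies across the ramp at the foot, and the turquoise ones are not it. Ramp pose is about (570, 57), yaw 0.3145, uphill away from the robot. I move to hover behind the foot.

Call:
carry_out(deltas=[{"dp": [10, -11, 0], "roll": 0.5, "gripper": -0.36}, {"dp": [30, -32, 0], "roll": 1, "gripper": -0.36}, {"dp": [56, -60, 0], "roll": 2, "gripper": -0.36}, {"dp": [83, -88, 0], "roll": 3, "gripper": -0.36}, {"dp": [111, -117, 0], "roll": 4, "gripper": -0.36}, {"dp": [138, -146, 0], "roll": 5, "gripper": -0.36}, {"dp": [165, -174, 0], "roll": 5.75, "gripper": -0.36}, {"dp": [192, -203, 0], "roll": 5.75, "gripper": -0.36}, {"dp": [220, -232, 0], "roll": 5.75, "gripper": -0.36}, {"dp": [247, -261, 0], "roll": 5.75, "gripper": -0.36}, {"dp": [274, -289, 0], "roll": 5.75, "gripper": -0.36}, {"dp": [295, -310, 0], "roll": 5.75, "gripper": -0.36}])

```text
clock: 2.15
eef_pos: [367.0, -98.3, 205.8]
eef_rot: [3.141, -0.001, 0.315]
wrist_force: [0.6, -0.8, -0.6]
finger_gap: 30.3
finger_force: 0.0
```

Call:
carry_out(deltas=[{"dp": [15, -20, 0], "roll": 0, "gripper": -0.36}, {"dp": [37, -48, 5], "roll": 0, "gripper": -0.36}, {"dp": [56, -73, 20], "roll": 0, "gripper": -0.36}, {"dp": [67, -87, 45], "roll": 0, "gripper": -0.36}, {"dp": [67, -87, 75], "roll": 0, "gripper": -0.36}, {"dp": [67, -87, 105], "roll": 0, "gripper": -0.36}, {"dp": [67, -87, 130], "roll": 0, "gripper": -0.36}, {"dp": [67, -87, 148], "roll": 0, "gripper": -0.36}, {"dp": [67, -87, 160], "roll": 0, "gripper": -0.36}, {"dp": [67, -87, 167], "roll": 0, "gripper": -0.36}, {"dp": [67, -87, 169], "roll": 0, "gripper": -0.36}, {"dp": [67, -87, 169], "roll": 0, "gripper": -0.36}])

```text
clock: 3.15
eef_pos: [403.6, 2.7, 36.5]
eef_rot: [-3.142, 0.0, 0.314]
wrist_force: [-0.8, -0.3, 0.3]
finger_gap: 30.2
finger_force: 0.0
```

Run:
```python
from h import *
p=np.load('p.npy');s=read_state();e=s['eef_pos'][:2]-p[:2];c,q=np.cos(p[2]),np.sin(p[2]);print(c*e[0]+q*e[1],-q*e[0]+c*e[1],s['eef_pos'],s['wrist_force'])
a=viewer.camera('scene')[140:260,180:330,::-1];b=viewer.camera('top')[180:300,200:350,::-1]
cv2.imwrite('pics/d1.png',cv2.resize(np.hstack([a,b]),(800,320),interpolation=2))
```

```text
-175.13089156818225 -0.3808084018720308 [403.57586223   2.68877246  36.53048311] [-0.75060098 -0.26097147  0.33002248]
```

View pics/d1.png

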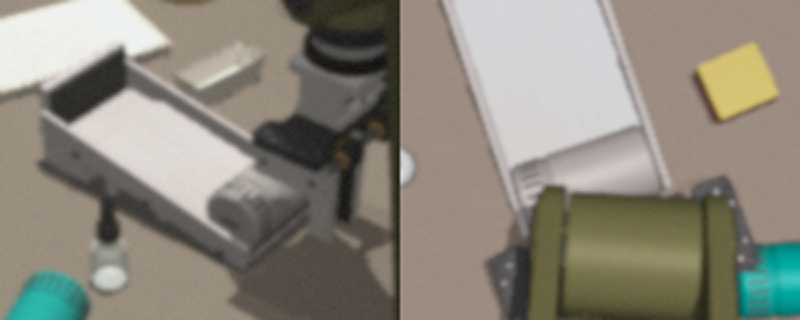

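The fingers stand behind the jar at the ramp's foot and are clear of it. I ease in to contact.

Call:
carry_out(deltas=[{"dp": [5, 0, 0], "roll": 0, "gripper": -0.36}, {"dp": [12, 0, 0], "roll": 0, "gripper": -0.36}, {"dp": [19, 0, 0], "roll": 0, "gripper": -0.36}, {"dp": [24, 0, 0], "roll": 0, "gripper": -0.36}, {"dp": [27, 0, 0], "roll": 0, "gripper": -0.36}, {"dp": [29, 0, 0], "roll": 0, "gripper": -0.36}, {"dp": [30.5, 0, 0], "roll": 0, "gripper": -0.36}, {"dp": [32, 0, 0], "roll": 0, "gripper": -0.36}, {"dp": [33.5, 0, 0], "roll": 0, "gripper": -0.36}, {"dp": [35, 0, 0], "roll": 0, "gripper": -0.36}, {"dp": [36.5, 0, 0], "roll": 0, "gripper": -0.36}, {"dp": [38, 0, 0], "roll": 0, "gripper": -0.36}])

```text
clock: 4.25
eef_pos: [439.6, 14.5, 36.4]
eef_rot: [-3.142, 0.0, 0.314]
wrist_force: [-2.1, -0.7, 1.7]
finger_gap: 30.2
finger_force: 1.2
```

Contact made. I push up the slope slowly (about 19 mm/s).

Call:
carry_out(deltas=[{"dp": [1.6, 0, -0.25], "roll": 0, "gripper": -0.36}, {"dp": [3.2, 0, -0.5], "roll": 0, "gripper": -0.36}, {"dp": [4.8, 0, -0.75], "roll": 0, "gripper": -0.36}, {"dp": [6.4, 0, -1], "roll": 0, "gripper": -0.36}, {"dp": [8, 0, -1.25], "roll": 0, "gripper": -0.36}, {"dp": [9.6, 0, -1.5], "roll": 0, "gripper": -0.36}, {"dp": [11.2, 0, -1.75], "roll": 0, "gripper": -0.36}, {"dp": [12.8, 0, -2], "roll": 0, "gripper": -0.36}, {"dp": [14.4, 0, -2.25], "roll": 0, "gripper": -0.36}, {"dp": [16, 0, -2.5], "roll": 0, "gripper": -0.36}, {"dp": [17.6, 0, -2.75], "roll": 0, "gripper": -0.36}, {"dp": [19.2, 0, -3], "roll": 0, "gripper": -0.36}])

```text
clock: 5.25
eef_pos: [458.1, 20.5, 39.5]
eef_rot: [-3.142, 0.0, 0.314]
wrist_force: [-2.7, -0.8, 1.8]
finger_gap: 30.4
finger_force: 1.2
```

Run:
```python
from h import *
p=np.load('p.npy');s=read_state();e=s['eef_pos'][:2]-p[:2];c,q=np.cos(p[2]),np.sin(p[2]);print(c*e[0]+q*e[1],-q*e[0]+c*e[1],s['eef_pos'],s['wrist_force'],s['moment'])
a=viewer.camera('scene')[140:260,180:330,::-1];b=viewer.camera('top')[180:300,200:350,::-1]
cv2.imwrite('pics/d2.png',cv2.resize(np.hstack([a,b]),(800,320),interpolation=2))
```

```text
-117.82736944028342 -0.3298972394112738 [458.0531364   20.46299084  39.46740421] [-2.71804311 -0.83146866  1.80148713] [-0.10692421  0.3764468  -0.0474668 ]
```

View pics/d2.png

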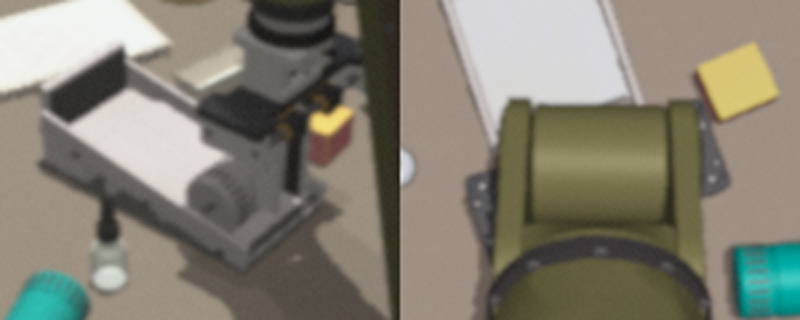

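The jar has left the lip and is rolling up evenly against the fingers (scene crop, about (220,195)). Force is a steady 3 N, so I continue.

Call:
carry_out(deltas=[{"dp": [2, 0, -0.32], "roll": 0, "gripper": -0.36}, {"dp": [4, 0, -0.63], "roll": 0, "gripper": -0.36}, {"dp": [6, 0, -0.95], "roll": 0, "gripper": -0.36}, {"dp": [8, 0, -1.26], "roll": 0, "gripper": -0.36}, {"dp": [10, 0, -1.58], "roll": 0, "gripper": -0.36}, {"dp": [12, 0, -1.9], "roll": 0, "gripper": -0.36}, {"dp": [14, 0, -2.2], "roll": 0, "gripper": -0.36}, {"dp": [16, 0, -2.5], "roll": 0, "gripper": -0.36}, {"dp": [18, 0, -2.85], "roll": 0, "gripper": -0.36}, {"dp": [20, 0, -3.15], "roll": 0, "gripper": -0.36}, {"dp": [22, 0, -3.5], "roll": 0, "gripper": -0.36}, {"dp": [24, 0, -3.8], "roll": 0, "gripper": -0.36}])

```text
clock: 6.35
eef_pos: [481.0, 27.9, 43.3]
eef_rot: [3.142, -0.0, 0.314]
wrist_force: [-2.2, -0.8, 0.9]
finger_gap: 30.0
finger_force: 1.2
```

Call:
carry_out(deltas=[{"dp": [2, 0, -0.32], "roll": 0, "gripper": -0.36}, {"dp": [4, 0, -0.63], "roll": 0, "gripper": -0.36}, {"dp": [6, 0, -0.95], "roll": 0, "gripper": -0.36}, {"dp": [8, 0, -1.26], "roll": 0, "gripper": -0.36}, {"dp": [10, 0, -1.58], "roll": 0, "gripper": -0.36}, {"dp": [12, 0, -1.9], "roll": 0, "gripper": -0.36}, {"dp": [14, 0, -2.2], "roll": 0, "gripper": -0.36}, {"dp": [16, 0, -2.5], "roll": 0, "gripper": -0.36}, {"dp": [18, 0, -2.85], "roll": 0, "gripper": -0.36}, {"dp": [20, 0, -3.15], "roll": 0, "gripper": -0.36}, {"dp": [22, 0, -3.5], "roll": 0, "gripper": -0.36}, {"dp": [24, 0, -3.8], "roll": 0, "gripper": -0.36}])

```text
clock: 7.35
eef_pos: [503.7, 35.3, 47.1]
eef_rot: [3.142, 0.0, 0.315]
wrist_force: [-2.1, -1.4, 1.1]
finger_gap: 30.0
finger_force: 1.2
```

Call:
carry_out(deltas=[{"dp": [2, 0, -0.32], "roll": 0, "gripper": -0.36}, {"dp": [4, 0, -0.63], "roll": 0, "gripper": -0.36}, {"dp": [6, 0, -0.95], "roll": 0, "gripper": -0.36}, {"dp": [8, 0, -1.26], "roll": 0, "gripper": -0.36}, {"dp": [10, 0, -1.58], "roll": 0, "gripper": -0.36}, {"dp": [12, 0, -1.9], "roll": 0, "gripper": -0.36}, {"dp": [14, 0, -2.2], "roll": 0, "gripper": -0.36}, {"dp": [16, 0, -2.5], "roll": 0, "gripper": -0.36}, {"dp": [18, 0, -2.85], "roll": 0, "gripper": -0.36}, {"dp": [20, 0, -3.15], "roll": 0, "gripper": -0.36}, {"dp": [22, 0, -3.5], "roll": 0, "gripper": -0.36}, {"dp": [24, 0, -3.8], "roll": 0, "gripper": -0.36}])

```text
clock: 8.35
eef_pos: [526.6, 42.7, 50.9]
eef_rot: [-3.142, -0.0, 0.314]
wrist_force: [-3.4, -0.4, 1.7]
finger_gap: 30.2
finger_force: 1.2
```

Call:
carry_out(deltas=[{"dp": [2, 0, -0.32], "roll": 0, "gripper": -0.36}, {"dp": [4, 0, -0.63], "roll": 0, "gripper": -0.36}, {"dp": [6, 0, -0.95], "roll": 0, "gripper": -0.36}, {"dp": [8, 0, -1.26], "roll": 0, "gripper": -0.36}, {"dp": [10, 0, -1.58], "roll": 0, "gripper": -0.36}, {"dp": [12, 0, -1.9], "roll": 0, "gripper": -0.36}, {"dp": [14, 0, -2.2], "roll": 0, "gripper": -0.36}, {"dp": [16, 0, -2.5], "roll": 0, "gripper": -0.36}, {"dp": [18, 0, -2.85], "roll": 0, "gripper": -0.36}, {"dp": [20, 0, -3.15], "roll": 0, "gripper": -0.36}, {"dp": [22, 0, -3.5], "roll": 0, "gripper": -0.36}, {"dp": [24, 0, -3.8], "roll": 0, "gripper": -0.36}])

```text
clock: 9.35
eef_pos: [549.4, 50.2, 54.7]
eef_rot: [3.142, 0.0, 0.314]
wrist_force: [-2.2, 0.6, 2.1]
finger_gap: 30.5
finger_force: 1.2
```

Run:
```python
from h import *
p=np.load('p.npy');s=read_state();e=s['eef_pos'][:2]-p[:2];c,q=np.cos(p[2]),np.sin(p[2]);print(c*e[0]+q*e[1],-q*e[0]+c*e[1],s['eef_pos'],s['wrist_force'],s['moment'])
a=viewer.camera('scene')[140:260,180:330,::-1];b=viewer.camera('top')[120:240,190:340,::-1]
cv2.imwrite('pics/d3.png',cv2.resize(np.hstack([a,b]),(800,320),interpolation=2))
```

```text
-21.791066745204663 -0.34207159116269636 [549.38302365  50.15850026  54.68155631] [-2.16032152  0.5584826   2.14434683] [-1.72741087e-01  3.84262135e-01  3.73564608e-04]
```

View pics/d3.png

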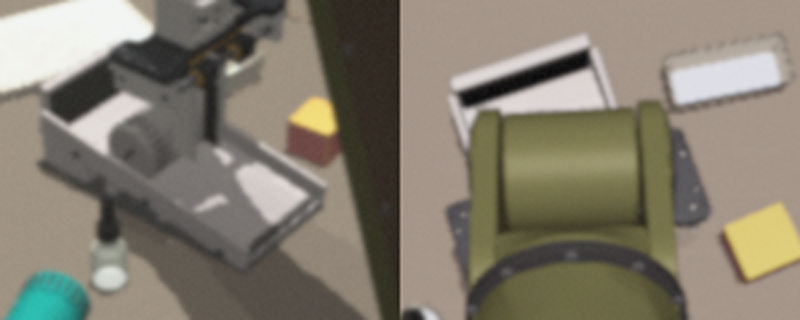

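The jar is about two-thirds up, square, and against the fingers. I continue, slowing near the crest.

Call:
carry_out(deltas=[{"dp": [2, 0, -0.32], "roll": 0, "gripper": -0.36}, {"dp": [4, 0, -0.63], "roll": 0, "gripper": -0.36}, {"dp": [6, 0, -0.95], "roll": 0, "gripper": -0.36}, {"dp": [8, 0, -1.26], "roll": 0, "gripper": -0.36}, {"dp": [10, 0, -1.58], "roll": 0, "gripper": -0.36}, {"dp": [12, 0, -1.9], "roll": 0, "gripper": -0.36}, {"dp": [14, 0, -2.2], "roll": 0, "gripper": -0.36}, {"dp": [16, 0, -2.5], "roll": 0, "gripper": -0.36}, {"dp": [18, 0, -2.85], "roll": 0, "gripper": -0.36}, {"dp": [20, 0, -3.15], "roll": 0, "gripper": -0.36}, {"dp": [22, 0, -3.5], "roll": 0, "gripper": -0.36}, {"dp": [24, 0, -3.8], "roll": 0, "gripper": -0.36}])

```text
clock: 10.45
eef_pos: [572.2, 57.6, 58.5]
eef_rot: [-3.142, 0.0, 0.314]
wrist_force: [-2.3, -0.4, 1.3]
finger_gap: 30.2
finger_force: 1.2
```

Call:
carry_out(deltas=[{"dp": [1.8, 0, -0.2], "roll": 0, "gripper": -0.36}, {"dp": [3.6, 0, -0.4], "roll": 0, "gripper": -0.36}, {"dp": [5.4, 0, -0.6], "roll": 0, "gripper": -0.36}, {"dp": [7.2, 0, -0.8], "roll": 0, "gripper": -0.36}, {"dp": [9, 0, -1], "roll": 0, "gripper": -0.36}, {"dp": [10.6, 0, -1.1], "roll": 0, "gripper": -0.36}, {"dp": [12.2, 0, -1.2], "roll": 0, "gripper": -0.36}, {"dp": [13.8, 0, -1.3], "roll": 0, "gripper": -0.36}, {"dp": [15.4, 0, -1.4], "roll": 0, "gripper": -0.36}, {"dp": [17, 0, -1.5], "roll": 0, "gripper": -0.36}, {"dp": [18.5, 0, -1.6], "roll": 0, "gripper": -0.36}, {"dp": [20, 0, -1.7], "roll": 0, "gripper": -0.36}])

```text
clock: 11.45
eef_pos: [591.2, 63.8, 60.2]
eef_rot: [-3.142, -0.0, 0.314]
wrist_force: [-1.5, -0.4, 1.8]
finger_gap: 29.9
finger_force: 1.1
```

Call:
carry_out(deltas=[{"dp": [1.2, 0, 0], "roll": 0, "gripper": -0.36}, {"dp": [2.4, 0, 0], "roll": 0, "gripper": -0.36}, {"dp": [3.6, 0, 0], "roll": 0, "gripper": -0.36}, {"dp": [4.8, 0, 0], "roll": 0, "gripper": -0.36}, {"dp": [6, 0, 0], "roll": 0, "gripper": -0.36}, {"dp": [7.2, 0, 0], "roll": 0, "gripper": -0.36}, {"dp": [8.4, 0, 0], "roll": 0, "gripper": -0.36}, {"dp": [9.6, 0, 0], "roll": 0, "gripper": -0.36}, {"dp": [10.8, 0, 0], "roll": 0, "gripper": -0.36}, {"dp": [12, 0, 0], "roll": 0, "gripper": -0.36}, {"dp": [13.2, 0, 0], "roll": 0, "gripper": -0.36}, {"dp": [14.4, 0, 0], "roll": 0, "gripper": -0.36}])

```text
clock: 12.45
eef_pos: [604.9, 68.2, 60.2]
eef_rot: [3.142, -0.0, 0.314]
wrist_force: [0.4, 0.2, -0.2]
finger_gap: 29.9
finger_force: 0.0
```

The force has dropped to zero at TCP ramp x of about 37, so the jar has tipped over the crest. I follow on slowly to confirm the seat.

Call:
carry_out(deltas=[{"dp": [1, 0, 0], "roll": 0, "gripper": -0.36}, {"dp": [2, 0, 0], "roll": 0, "gripper": -0.36}, {"dp": [3, 0, 0], "roll": 0, "gripper": -0.36}, {"dp": [4, 0, 0], "roll": 0, "gripper": -0.36}, {"dp": [5, 0, 0], "roll": 0, "gripper": -0.36}, {"dp": [6, 0, 0], "roll": 0, "gripper": -0.36}, {"dp": [7, 0, 0], "roll": 0, "gripper": -0.36}, {"dp": [8, 0, 0], "roll": 0, "gripper": -0.36}, {"dp": [9, 0, 0], "roll": 0, "gripper": -0.36}, {"dp": [10, 0, 0], "roll": 0, "gripper": -0.36}, {"dp": [10.5, 0, 0], "roll": 0, "gripper": -0.36}, {"dp": [11, 0, 0], "roll": 0, "gripper": -0.36}])

```text
clock: 13.45
eef_pos: [615.3, 71.6, 60.1]
eef_rot: [3.142, -0.0, 0.314]
wrist_force: [-1.1, -0.8, -1.6]
finger_gap: 30.2
finger_force: 0.0
```

Run:
```python
from h import *
p=np.load('p.npy');s=read_state();e=s['eef_pos'][:2]-p[:2];c,q=np.cos(p[2]),np.sin(p[2]);print(c*e[0]+q*e[1],s['wrist_force'])
a=viewer.camera('scene')[140:260,180:330,::-1];b=viewer.camera('top')[120:240,190:340,::-1]
cv2.imwrite('pics/d4.png',cv2.resize(np.hstack([a,b]),(800,320),interpolation=2))
```

```text
47.47305142744437 [-1.06878305 -0.78407093 -1.63846448]
```

View pics/d4.png

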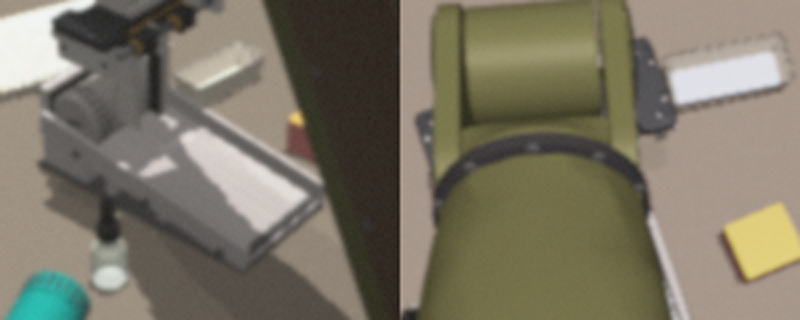

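The jar lies against the stop, at about (85,110) in the scene crop, and nothing presses on the fingers. I withdraw back and up.

Call:
carry_out(deltas=[{"dp": [-2, 0, 0], "roll": 0, "gripper": -0.36}, {"dp": [-6, 0, 0], "roll": 0, "gripper": -0.36}, {"dp": [-14, 0, 0], "roll": 0, "gripper": -0.36}, {"dp": [-26, 0, 0], "roll": 0, "gripper": -0.36}, {"dp": [-42, 0, -5], "roll": 0, "gripper": -0.36}, {"dp": [-60, 0, -20], "roll": 0, "gripper": -0.36}, {"dp": [-80, 0, -40], "roll": 0, "gripper": -0.36}, {"dp": [-105, 0, -65], "roll": 0, "gripper": -0.36}, {"dp": [-130, 0, -90], "roll": 0, "gripper": -0.36}, {"dp": [-155, 0, -110], "roll": 0, "gripper": -0.36}, {"dp": [-175, 0, -125], "roll": 0, "gripper": -0.36}, {"dp": [-190, 0, -135], "roll": 0, "gripper": -0.36}])

```text
clock: 14.55
eef_pos: [433.1, 12.4, 196.8]
eef_rot: [3.141, -0.002, 0.314]
wrist_force: [0.2, -0.3, 0.2]
finger_gap: 30.1
finger_force: 0.0
```

Call:
carry_out(deltas=[{"dp": [-10, 10, 0], "roll": 0, "gripper": -0.36}, {"dp": [-20, 35, 0], "roll": 0, "gripper": -0.36}, {"dp": [-30, 65, 0], "roll": 0, "gripper": -0.36}, {"dp": [-30, 95, 0], "roll": 0, "gripper": -0.36}, {"dp": [-30, 125, 0], "roll": 0, "gripper": -0.36}, {"dp": [-30, 145, 0], "roll": 0, "gripper": -0.36}, {"dp": [-30, 150, 0], "roll": 0, "gripper": -0.36}, {"dp": [-30, 150, 0], "roll": 0, "gripper": -0.36}])

```text
clock: 15.22
eef_pos: [452.1, -139.9, 194.9]
eef_rot: [-3.141, 0.0, 0.313]
wrist_force: [-0.4, 0.7, -0.5]
finger_gap: 30.3
finger_force: 0.0
```

Run:
```python
from h import *
p=np.load('p.npy');s=read_state();print(s['clock'],s['qd'].round(3) if hasattr(s['qd'],'round') else s['qd'])
b=viewer.camera('top')
for d in models.cut_out('top','jar'):print(d['p'].__round__(2),d['box'])
im=cv2.resize(b[120:270,180:350,::-1],None,fx=4,fy=4,interpolation=2)
for x in(88,):
    hh=cv2.convexHull(((proj('top',w(p,jarpts(x,69)))-[180,120]+.5)*64).round().astype(np.int32));cv2.polylines(im,[hh],True,(0,255,255),1,cv2.LINE_AA,4)
cv2.imwrite('pics/d5.png',im)
```

```text
15.2167 [ 0.04  -0.024  0.028  0.004  0.003  0.025]
0.87 [115.5, 243.3, 173.2, 294.1]
0.85 [384.1, 189.2, 420.0, 205.7]
0.65 [214.5, 144.4, 270.3, 183.8]
0.57 [324.3, 272.3, 338.9, 300.2]
```

View pics/d5.png

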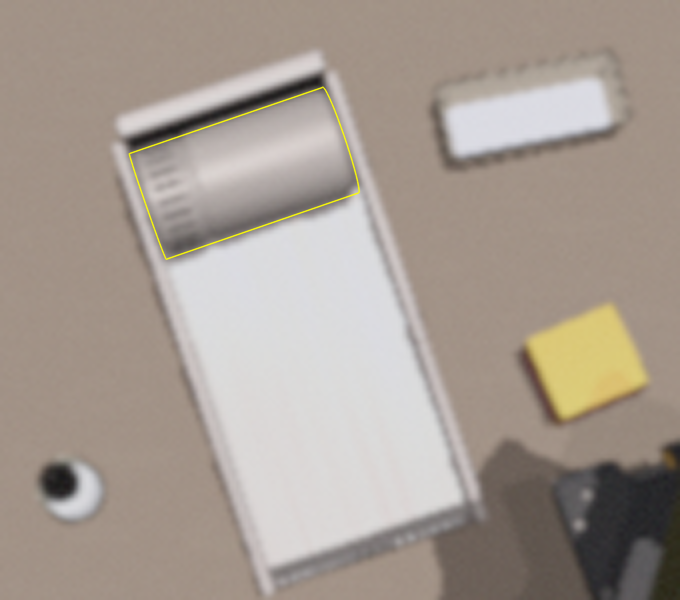

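The jar sits on the predicted seat outline, around crop (245,172) against the stop. The bottle, box and trough are where they were, and the hand is clear.

```bash
python3 -c "
from cell import manip
print(manip.sign_off())"
```

```text
the job is handed in; nothing more can be done
None
```

The jar was pushed up the ramp and over the crest with the fingers against it up the slope; it now rests in the seat against the stop, the hand is clear, the bystanders are unmoved, and the job was handed in at about 15 s.

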